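Touch-latch cupboard: clear the cup, press the door, let it spring ajar

TASK

Open the small cupboard with the wooden door. First slide the upturned green cup sideways along the worktop until it no longer stands in front of that door, without lifting or tipping it; then gently push the round steel spot on the wooden door with your fingertips until its touch catch lets go, and draw back so that its spring swings the door ajar. Leave the door ajar there, the blue cupboard shut and the other things where they are.

Things in the scene. Friction and masses are not known exactly. Their poses are not given: they have to be found in the camera images.
- wood_cupboard: fixed white cupboard, one flat brown wooden door without handle; 140 wide (y), 200 high, 174 deep (mm). Origin on the worktop; x from front to back, y to the robot's left, z up. Shut door: outer face x = -0.0885, y -0.069 to 0.069, z 0.006 to 0.196, 14 thick, 9.5 mm gap behind it; upright hinge at x = -0.0815, y = -0.069 (right edge).
- blue_cupboard: fixed white cupboard, one flat blue painted door without handle; 140 wide (y), 200 high, 174 deep (mm). Origin on the worktop; x from front to back, y to the robot's left, z up. Shut door: outer face x = -0.0885, y -0.069 to 0.069, z 0.006 to 0.196, 14 thick, 9.5 mm gap behind it; upright hinge at x = -0.0815, y = -0.069 (right edge). Left or right of the other, 160 to 220 mm off
- wood_cupboard_press (a point): middle of the round steel press spot (24 mm across, nearly flush) on the outer face of the brown wooden door: 20 mm from its free (left) edge, 165 mm above the worktop, 31 mm below the door's top. Moves with the door; axes: x into the door, y from hinge to free edge, z up
- wood_cupboard_door (a joint): hinge of the brown wooden door, rad: 0 shut, held by its catch; negative pressed in (stop -0.065, 7.5 mm at the spot); positive open towards the robot. About 3 N at the spot opens the catch at -0.03 to -0.04 (4 to 5 mm); when the finger leaves, a spring swings it within 1 s to 0.6 and keeps it there (free edge 80 mm out). The catch does not take hold again
- blue_cupboard_door (a joint): hinge of the blue door, rad: 0 shut, held by its catch; negative pressed in (stop -0.065, 7.5 mm at the spot); positive open towards the robot. Same catch and spring; must stay shut
- green_cup: pale green cup upside down on its rim, loose, about 0.24 kg, 64 high. Origin on the worktop at the centre of its 87 x 118 outline, z up; round body 88 across centred at y = +0.015, handle 14 wide out to y = -0.059, roughly towards the robot. Origin 116 to 132 mm in front of the wooden door; out of its way when 0.13 to either side of the cupboard's middle. Room: in front of the blue cupboard
- white_cup: white cup upside down on the front of the worktop at the left, loose, 87 x 118 x 64 mm, origin at the centre of its underside; bystander
- spoon: steel teaspoon lying on the worktop left of the middle, loose, 137 x 28 x 13 mm, origin at the centre of its underside; bystander
- sachet: flat red drink sachet lying on the worktop near the middle, loose, 30 x 75 x 9 mm, origin at the centre of its underside; bystander

How it is judged:
By the outcome, as a careful person would: the job done as asked, in the order asked, and still so for the second after the job is handed in, with the robot touching nothing.
It also fails if it takes over 51 s, if anything falls off the work surface, if the arm or the gripper's body presses on something with over 40 N, if the wrist force passes 120 N, or if a joint passes its speed limit or range.

ROBOT

A 7-joint arm with a two-finger parallel gripper is mounted at the origin on a cart in front of the work surface, level with it; the furniture and walls round the work are solid. World frame = base frame: x ahead of the robot, y to its left, z up, the work surface at z = 0. Lengths are in m, angles in rad, forces in N, time in s.
With the tool pointing down it reaches from about 0.425 to 0.875 m from the base axis. Payload 4.7 kg.
Tool frame: the origin (TCP) lies on the centre line of the jaws, within the pads' length; the fingertips stand ahead of it and the grasp point (between the pads) lies 2 mm behind it (nose_length is the z of the fingertips in the tool frame, in m); z points along the fingers, y is the line along which they close (so a half turn about z gives the same grasp; the last joint's range is limited). The gripper opens to 87 mm and grips with 3 to 60 N. Pads are 19 mm wide; open, the fingers measure 117 mm over their backs; the gripper's body (75 mm by 190 mm) begins 51 mm behind the grasp point.
Start: joints at [-1.25, 0.321, -0.07, 1.45, 0.023, 1.371, -0.057], TCP at [0.196, 0.62, 0.24] pointing down, gripper open.
Joint ranges: [-2.86, 2.86], [-0.3, 2.09], [-1.38, 1.24], [0.06, 2.45], [-1.56, 4.7], [0.09, 2.05], [-2.69, 2.69]. Speed limits (rad/s): [2.57, 2.57, 3.14, 3.14, 3.14, 3.14, 3.14].

INTERFACE

Orientations are given as a rotation vector (axis times angle).
In Python, from bench import * gives the robot as it stands.
- The arm moves only by the tool send_rows, never from a script. Its arguments are lists of equal length, an entry for each row: "xyz": the shift along the tool's x, y, z in mm, a list of three; "dr": the turn, a rotation vector about the tool's x, y, z in rad, a list of three. A call has exactly 10 rows; each row is the pose to reach, as a shift and turn from the pose commanded when the call began, along the tool's axes at that moment; what a row does not reach only later rows make up. A row lasts 1/12 s, in which the tool goes at most 41.7 mm and 7.16 degrees, less where a joint would pass 70% of its speed; a pose out of reach is approached as far as the arm can. A call with a gripper value outside its range is refused whole. "jaw" is the finger opening in mm, from 0 to 87, set as the call begins (left out, the last holds). The fingers move at their own pace and stop on an object; "grip_force" is the grip in N (left out, the last holds). Time passes only in rows, so rows that repeat a pose let the fingers close, or fill a call up. It gives the time, the measured TCP pose, the force, the opening and the grip force at its end, in the units of the state.
- get_state(): the state, without advancing time (a new reading comes with each control period).
- get_image(name): name is "scene" or "top" or "wrist"; returns the picture (384x512x3 uint8, red, green, blue); there is no depth.
- calibration(name): a dict with "vfov" (degrees; the focal length in pixels is half the picture's height over the tangent of half this angle, whatever the lens; pixels are square), "cx", "cy" (the principal point, pixels), "rvec" (rotation vector, rad) and "tvec" (3), from world to camera coordinates, as OpenCV has them; the wrist camera has in their place "hand_eye" (4x4, takes a point from camera to tool coordinates, whose origin is the TCP and whose axes are the flange's). Camera axes: x right, y down, z forward; pixel columns grow to the right and rows downward; lengths in m; the calibration is good to about 2 mm. A picture is of the moment at which its call begins: read the wrist's pose just before it. calibration takes no time and is no camera call.
- close_job(): hands the job in; it is judged then, once.
The state is a dict: "time": time; "joint_positions": joint angles; "qd": joint speeds; "joint_torque": joint torques, N m; "position": TCP position; "tool_rot": TCP orientation; "ft_force": force on the tool from outside, world axes, zero at the start; "torque": the same for the moment, N m; "grip_width": opening from 0.0 (shut) to 1.0 (fully open); "grip_force": force on a finger pad.
Only numpy, scipy, OpenCV 4.12 (cv2) and the standard library are available. Lean on these libraries where they do the work, as an engineer would, in place of code of your own. Each camera call takes 0.05 s, during which the arm holds its last target. There are 200 camera calls.

## Working session

There is one attempt and no reset: what is moved stays moved. The work goes in short steps, Python scripts to look and compute and a tool call to move; the robot and the scene stay as the last step left them, time stands still between calls to the robot, and variables do not carry over. Pictures are saved under pics/ and viewed, at most 10 in all, crops included, and the job is handed in when it is done.

Besides the shell and the picture viewer there is one more tool, called after "Request:" as name(argument=value, ...) on one line, values as JSON. send_rows: Moves the arm, as the interface text tells. Its arguments: {"type":"object","properties":{"xyz":{"type":"array"},"dr":{"type":"array"},"jaw":{"type":"number"},"grip_force":{"type":"number"}},"required":["xyz","dr"]}

```bash
mkdir -p pics; python3 - <<'E'
from bench import *
import cv2
s=get_state();print(s)
for n in("scene","top"):
    cv2.imwrite(f"pics/{n}0.png",get_image(n)[:,:,::-1]);print(n,calibration(n))
print(calibration("wrist"))
try: print(nose_length)
except Exception as e: print(e)
E
ls
```

```text
{'time': 0.0, 'joint_positions': array([-1.24992204,  0.32181071, -0.07008675,  1.45170397,  0.02259183,
        1.37078393, -0.05689827]), 'qd': array([-0.00116209, -0.00049723, -0.0012389 ,  0.00134021, -0.00083467,
       -0.00051608, -0.00024628]), 'joint_torque': array([ 7.05242583e-04, -4.91294432e+01, -4.03346876e-01, -3.12519479e+01,
       -6.38628239e-02,  4.38720058e-02,  1.66864388e-04]), 'position': array([0.19617241, 0.61913359, 0.23845493]), 'tool_rot': array([-4.79909735e-01, -3.10451383e+00,  2.99721593e-03]), 'ft_force': array([-0.63438357, -0.76035004, -0.1820803 ]), 'torque': array([-0.0193219 ,  0.00471491,  0.01807273]), 'grip_force': 0.0, 'grip_width': 0.9998148961651556}
scene {'vfov': 43.47607720193016, 'cx': 259.6720736343689, 'cy': 184.55396616687355, 'rvec': array([ 1.6802952 , -1.33069713,  0.78804619]), 'tvec': array([-0.23110146,  0.33804975,  1.41247627])}
top {'vfov': 51.50298869560554, 'cx': 253.8170379404812, 'cy': 198.67891904844282, 'rvec': array([ 1.93602662, -1.70459407,  0.59582853]), 'tvec': array([-0.18274925,  0.44910202,  1.02385342])}
{'vfov': 68.1991358471879, 'cx': 254.29986982688158, 'cy': 188.79762343862174, 'hand_eye': array([[-1.27907529e-04, -9.51406025e-01, -3.07939215e-01,
         8.44003808e-02],
       [ 9.99998359e-01, -6.78224140e-04,  1.68006928e-03,
        -8.30401898e-05],
       [-1.80727984e-03, -3.07938494e-01,  9.51404550e-01,
        -1.46007962e-01],
       [ 0.00000000e+00,  0.00000000e+00,  0.00000000e+00,
         1.00000000e+00]])}
0.017
pics
```

View pics/scene0.png

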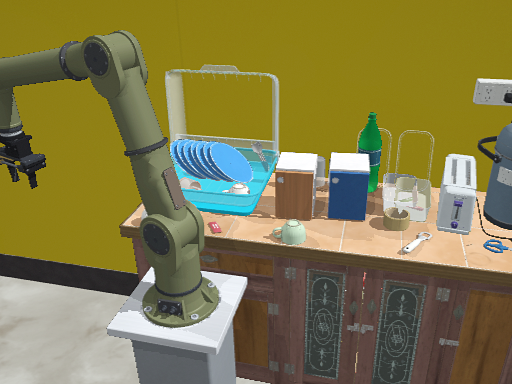

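View pics/top0.png

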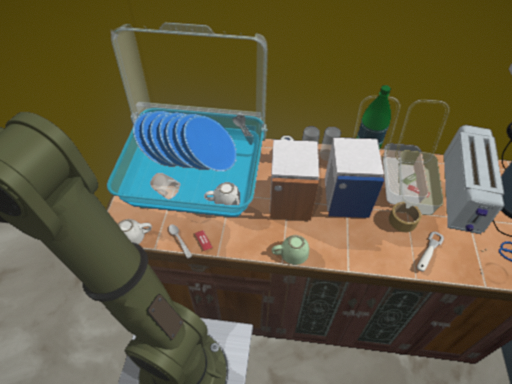

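The wooden cupboard is at about (295,180) in top and the blue one is to its right at (355,178). The green cup is at (293,250), with its handle pointing left at (276,248). I'll zoom in on both views.

```bash
python3 - <<'E'
import cv2,numpy as np
a=cv2.imread("pics/top0.png")[125:275,255:395];b=cv2.imread("pics/scene0.png")[145:255,265:375]
a=cv2.resize(a,(392,420),interpolation=cv2.INTER_CUBIC);b=cv2.resize(b,(400,400),interpolation=cv2.INTER_CUBIC)
o=np.zeros((420,792,3),np.uint8);o[:,:392]=a;o[:400,392:]=b;cv2.imwrite("pics/z.png",o)
E
```

```text
(no output)
```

View pics/z.png

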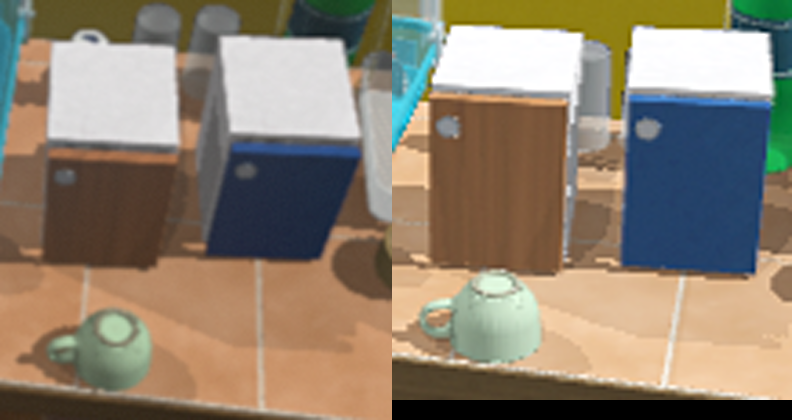

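```bash
cat > h.py <<'E'
import numpy as np,cv2
from scipy.spatial.transform import Rotation as R
from scipy.optimize import least_squares
from bench import *
def cam(n):
    c=calibration(n);f=192/np.tan(np.radians(c['vfov']/2))
    K=np.array([[f,0,c['cx']],[0,f,c['cy']],[0,0,1]]);return K,c['rvec'],c['tvec']
def proj(n,P):
    K,r,t=cam(n);return cv2.projectPoints(np.float64(P).reshape(-1,1,3),r,t,K,None)[0][:,0]
def tri(a,b):
    M=[]
    for n in("top","scene"):
        K,r,t=cam(n);M.append(K@np.c_[cv2.Rodrigues(r)[0],t])
    X=cv2.triangulatePoints(M[0],M[1],np.float64(a).T,np.float64(b).T);return (X[:3]/X[3]).T
E
python3 - <<'E'
from h import *
T=lambda p:(np.array(p)+.5)/2.8-.5+[255,125]
S=lambda p:(np.array(p)+.5)/3.636-.5+[265,145]
m=np.array([[-.0885,.049,.165],[-.0885,.069,.196],[-.0885,-.069,.196],[-.0885,.069,.006],[-.0885,-.069,.006]])
D={'wood':([(65,177),(49,152),(177,152),(43,262),(157,266)],[(56,127),(38,95),(175,97),(38,263),(168,272)]),
'blue':([(246,170),(230,144),(358,146),(205,253),(323,260)],[(256,128),(237,95),(378,100),(230,266),(365,272)])}
for k,(a,b) in D.items():
    a,b=T(a),S(b);X=tri(a,b);print(k,X.round(3))
    def pts(q):
        return m@R.from_euler('z',q[2]).as_matrix().T+[q[0],q[1],0]
    f=lambda q:np.r_[(proj("top",pts(q))-a).ravel(),(proj("scene",pts(q))-b).ravel()]
    r=least_squares(f,[.7,-.2,0]);print(r.x,np.abs(r.fun).max(),pts(r.x)[0])
print('cup top,handle tip',tri(T([(116,328),(48,350)]),S([(105,284),(29,318)])).round(3))
E
```

```text
wood [[ 0.514 -0.19   0.161]
 [ 0.521 -0.171  0.192]
 [ 0.535 -0.305  0.196]
 [ 0.512 -0.172  0.003]
 [ 0.524 -0.306  0.003]]
[ 0.60775465 -0.22888723  0.11924899] 1.905942387397431 [ 0.51405379 -0.19076376  0.165     ]
blue [[ 0.548 -0.384  0.163]
 [ 0.557 -0.363  0.193]
 [ 0.571 -0.498  0.194]
 [ 0.554 -0.365 -0.001]
 [ 0.553 -0.501  0.01 ]]
[ 0.6434361  -0.42251348  0.10433868] 1.6306397590155655 [ 0.55031407 -0.38299719  0.165     ]
cup top,handle tip [[ 0.396 -0.262  0.059]
 [ 0.383 -0.191  0.019]]
```

```bash
cat >> h.py <<'E'
def down(yaw,tilt=0,tilt_axis='y'):
    "tool down, tool y at world angle yaw (deg), then tilt about tool axis"
    y=np.array([np.cos(np.radians(yaw)),np.sin(np.radians(yaw)),0]);z=np.array([0,0,-1.])
    return R.from_matrix(np.c_[np.cross(y,z),y,z])*R.from_euler(tilt_axis,tilt,degrees=True)
def plan(p,Rt,p0=None,R0=None):
    s=get_state();p0=s['position'] if p0 is None else p0;R0=R.from_rotvec(s['tool_rot']) if R0 is None else R0
    print('shift mm',(R0.inv().apply(np.array(p)-p0)*1e3).round(1),'dr',(R0.inv()*Rt).as_rotvec().round(3))
E
python3 - <<'E'
from h import *
a=[.42,.25,.27];plan(a,down(40))
plan([.40,-.13,.24],down(10.4),a,down(40))
E
```

```text
shift mm [-324.8 -284.4  -30.9] dr [-0.002  0.001  0.566]
shift mm [-278.2 -259.6   30. ] dr [0.    0.    0.517]
```

Request:
send_rows(xyz=[[-32,-28,-3],[-64,-56,-6],[-96,-84,-9],[-128,-112,-12],[-160,-140,-15],[-192,-168,-18],[-224,-196,-21],[-256,-224,-24],[-290,-254,-27],[-325,-284,-30]], dr=[[0,0,0.057],[0,0,0.113],[0,0,0.17],[0,0,0.226],[0,0,0.283],[0,0,0.34],[0,0,0.396],[0,0,0.453],[0,0,0.51],[0,0,0.566]], jaw=44)

```text
time: 0.93
position: [0.4124, 0.2623, 0.2685]
tool_rot: [-1.331, -2.845, -0.0]
ft_force: [-0.3, 0.2, -0.7]
grip_width: 0.506
grip_force: 0.0
```

Request:
send_rows(xyz=[[-28,-26,3],[-56,-52,6],[-84,-78,9],[-112,-104,12],[-140,-130,15],[-168,-156,18],[-196,-182,21],[-224,-208,24],[-252,-234,27],[-278,-260,30]], dr=[[0,0,0.052],[0,0,0.103],[0,0,0.155],[0,0,0.207],[0,0,0.26],[0,0,0.31],[0,0,0.362],[0,0,0.414],[0,0,0.465],[0,0,0.517]])

```text
time: 1.77
position: [0.3908, -0.1178, 0.2382]
tool_rot: [2.015, 2.41, 0.001]
ft_force: [0.6, 0.4, 1.0]
grip_width: 0.51
grip_force: 0.0
```

```bash
python3 - <<'E'
from h import *
s=get_state();print(s['time'],s['position'],s['joint_positions'].round(2),R.from_rotvec(s['tool_rot']).as_matrix().round(3),s['grip_width'])
cv2.imwrite("pics/w1.png",get_image("wrist")[:,:,::-1])
E
```

```text
1.7667 [ 0.39079014 -0.11782944  0.23823491] [-0.44 -0.28  0.57  2.02  0.15  1.36  0.26] [[-0.177  0.984  0.   ]
 [ 0.984  0.177  0.   ]
 [ 0.     0.    -1.   ]] 0.5100279074518246
```

View pics/w1.png

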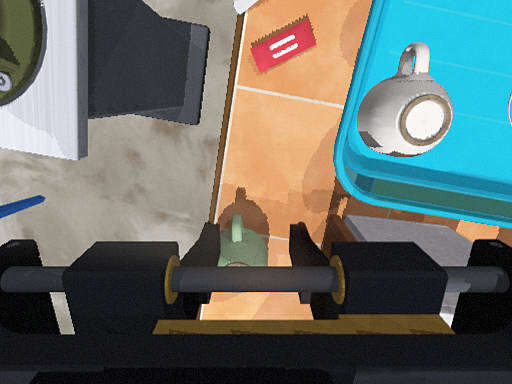

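```bash
cat >> h.py <<'E'
def wray(uv,z,p,Rt):
    c=calibration("wrist");f=192/np.tan(np.radians(c['vfov']/2));H=c['hand_eye']
    d=Rt.apply(H[:3,:3]@[(uv[0]-c['cx'])/f,(uv[1]-c['cy'])/f,1]);o=p+Rt.apply(H[:3,3])
    return o+d*(z-o[2])/d[2]
E
python3 - <<'E'
from h import *
s=get_state();p=s['position'];Rt=R.from_rotvec(s['tool_rot'])
for uv,z in(((238,212),.03),((238,243),.03),((217,250),.01),((270,250),.01),((238,264),.064)):print(uv,wray(uv,z,p,Rt).round(3))
E
```

```text
(238, 212) [ 0.379 -0.191  0.03 ]
(238, 243) [ 0.386 -0.237  0.03 ]
(217, 250) [ 0.357 -0.265  0.01 ]
(270, 250) [ 0.435 -0.252  0.01 ]
(238, 264) [ 0.389 -0.248  0.064]
```

```bash
python3 - <<'E'
from h import *
plan([.382,-.199,.238],down(10.2));plan([.382,-.199,.026],down(10.2))
E
```

```text
shift mm [-71.3 -19.5   0.3] dr [-0.001  0.003 -0.012]
shift mm [-70.6 -19.3 212.2] dr [-0.001  0.003 -0.012]
```

```bash
python3 - <<'E'
from h import *
get_image("wrist");s=get_state();print(s['time'],s['position'],np.abs(s['qd']).max())
plan([.382,-.199,.12],down(10.2))
E
```

```text
1.8667 [ 0.39003003 -0.12163895  0.2381848 ] 0.096015374497229
shift mm [-74.8 -20.9 118.2] dr [-0.     0.001 -0.008]
```

Request:
send_rows(xyz=[[-15,-4,0],[-30,-8,0],[-45,-12,10],[-60,-16,30],[-75,-20,50],[-75,-20,75],[-75,-20,95],[-75,-20,118],[-75,-20,118],[-75,-20,118]], dr=[[0,0,0],[0,0,0],[0,0,0],[0,0,0],[0,0,0],[0,0,0],[0,0,0],[0,0,0],[0,0,0],[0,0,0]])

```text
time: 2.7
position: [0.3845, -0.1924, 0.1199]
tool_rot: [-2.009, -2.412, 0.003]
ft_force: [0.8, 0.9, 1.0]
grip_width: 0.502
grip_force: 0.0
```

```bash
python3 - <<'E'
from h import *
s=get_state();print(s['time'],s['position'],s['joint_positions'].round(2))
plan([.382,-.199,.026],down(10.2))
cv2.imwrite("pics/w2.png",get_image("wrist")[:,:,::-1])
E
```

```text
2.7 [ 0.38447424 -0.19242847  0.11988587] [-0.41 -0.1   0.78  2.14  0.08  1.08  0.52]
shift mm [-6.1 -3.3 93.9] dr [-0.003 -0.001  0.004]
```

View pics/w2.png

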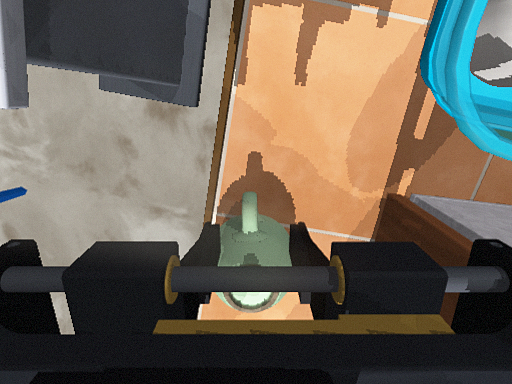

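The cup lies on the jaw centre line: handle at column 250 and base ring centre at (253,285). I'll descend straight.

Request:
send_rows(xyz=[[-3,-1,12],[-5,-1,25],[-6,-1,38],[-6,-1,51],[-6,-1,64],[-6,-1,75],[-6,-1,84],[-6,-1,92],[-6,-1,94],[-6,-1,94]], dr=[[0,0,0],[0,0,0],[0,0,0],[0,0,0],[0,0,0],[0,0,0],[0,0,0],[0,0,0],[0,0,0],[0,0,0]])

```text
time: 3.58
position: [0.3856, -0.1992, 0.0265]
tool_rot: [-2.011, -2.413, 0.0]
ft_force: [-0.3, -0.4, 0.2]
grip_width: 0.5
grip_force: 0.0
```

```bash
python3 - <<'E'
from h import *
s=get_state();print(s['time'],s['position'],s['joint_positions'].round(2),s['ft_force'])
c=np.array([.608,-.229]);d=.119
def w(x,y):return c+[x*np.cos(d)-y*np.sin(d),x*np.sin(d)+y*np.cos(d)]
b=w(-.2156,-.16) # cup origin target
print(b); t=b+0.033*np.array([-.18,.984]); print(t)
plan([t[0],t[1],.027],down(10.2))
E
```

```text
3.5833 [ 0.38555723 -0.19916346  0.02652529] [-0.37  0.12  0.83  2.21 -0.11  0.85  0.71] [-0.27884828 -0.42716297  0.19521377]
[ 0.41291985 -0.41346435]
[ 0.40697985 -0.38099235]
shift mm [-182.7  -11.7   -0.5] dr [-0.    -0.     0.003]
```

Request:
send_rows(xyz=[[-4,0,0],[-8,-1,0],[-13,-1,0],[-18,-1,0],[-25,-2,0],[-33,-2,0],[-41,-3,0],[-50,-3,0],[-60,-4,0],[-70,-4,0]], dr=[[0,0,0],[0,0,0],[0,0,0],[0,0,0],[0,0,0],[0,0,0],[0,0,0],[0,0,0],[0,0,0],[0,0,0]])

```text
time: 4.42
position: [0.394, -0.2693, 0.0265]
tool_rot: [-2.011, -2.413, -0.001]
ft_force: [-0.2, 1.1, 1.6]
grip_width: 0.503
grip_force: 1.0
```

Request:
send_rows(xyz=[[-12,-1,0],[-24,-2,0],[-36,-2,0],[-48,-3,0],[-60,-4,0],[-72,-5,0],[-84,-6,0],[-96,-6,0],[-105,-7,0],[-113,-7,0]], dr=[[0,0,0],[0,0,0],[0,0,0],[0,0,0],[0,0,0],[0,0,0],[0,0,0],[0,0,0],[0,0,0],[0,0,0]])

```text
time: 5.25
position: [0.4072, -0.3821, 0.0264]
tool_rot: [-2.012, -2.412, 0.0]
ft_force: [0.1, 0.7, 1.9]
grip_width: 0.505
grip_force: 1.1
```

```bash
python3 - <<'E'
from h import *
s=get_state();print(s['time'],s['position'],s['joint_positions'].round(2),s['ft_force'])
cv2.imwrite("pics/w3.png",np.vstack([get_image("top")[150:300,230:430],get_image("wrist")[180:330,150:350]])[:,:,::-1].repeat(2,0).repeat(2,1)[:600])
E
```

```text
5.25 [ 0.40724564 -0.38212277  0.02640277] [ 0.03  0.43  0.8   1.92 -0.38  0.95  1.2 ] [0.06968037 0.69611745 1.94066157]
```

View pics/w3.png

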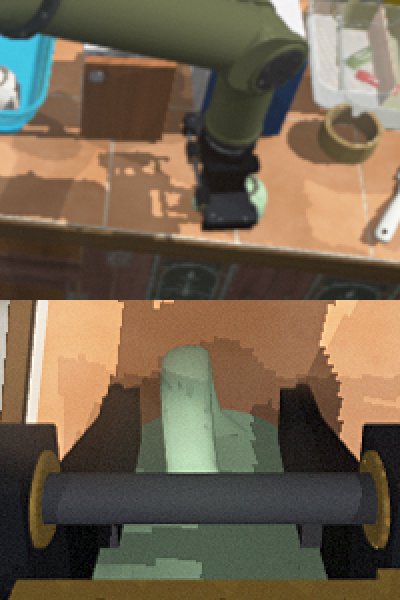

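The cup has slid in front of the blue cupboard, upright, with its handle between the fingers. I'll back off and rise.

Request:
send_rows(xyz=[[5,0,0],[10,0,0],[15,0,0],[18,0,-10],[18,0,-35],[18,0,-65],[18,0,-95],[18,0,-125],[18,0,-155],[18,0,-180]], dr=[[0,0,0],[0,0,0],[0,0,0],[0,0,0],[0,0,0],[0,0,0],[0,0,0],[0,0,0],[0,0,0],[0,0,0]])

```text
time: 6.18
position: [0.4044, -0.3633, 0.2093]
tool_rot: [2.01, 2.412, 0.002]
ft_force: [0.6, -1.0, 0.4]
grip_width: 0.507
grip_force: 0.0
```

```bash
python3 - <<'E'
from h import *
s=get_state();print(s['time'],s['position'],s['joint_positions'].round(2),s['ft_force'])
n=np.array([np.cos(.119),np.sin(.119),0]);sp=np.array([.514,-.190,.165])
p=sp-.0758*n;p[2]=.176;print(p);plan(p,down(-83.2,25))
E
```

```text
6.1833 [ 0.40438169 -0.36332317  0.20933953] [-0.16  0.14  0.92  1.79 -0.12  1.27  0.98] [ 0.63354817 -0.95064642  0.37472018]
[ 0.43873607 -0.19899893  0.176     ]
shift mm [155.5  63.3  33.4] dr [-0.353  0.333  1.605]
```

Request:
send_rows(xyz=[[15,4,0],[30,8,0],[45,12,0],[60,16,0],[75,20,0],[90,24,0],[105,28,0],[120,32,0],[135,36,0],[149,38,0]], dr=[[0,0,0.12],[0,0,0.24],[0,0,0.36],[0,0,0.48],[0,0,0.6],[0,0,0.72],[0,0,0.84],[0,0,0.96],[0,0,1.08],[0,0,1.2]], jaw=0)

```text
time: 7.02
position: [0.4149, -0.2087, 0.2071]
tool_rot: [-3.024, -0.848, -0.002]
ft_force: [0.1, -0.5, 0.2]
grip_width: 0.007
grip_force: 0.0
```

```bash
python3 - <<'E'
from h import *
s=get_state();print(s['time'],s['position'],s['joint_positions'].round(2),s['ft_force'])
plan([.4387,-.199,.176],down(-83.2,25))
E
```

```text
7.0167 [ 0.41485617 -0.20865465  0.20705035] [-0.39 -0.11  0.76  1.96  0.08  1.26 -0.68] [ 0.10499456 -0.53429181  0.18487561]
shift mm [25.3  4.2 31.1] dr [-0.094  0.428  0.421]
```

Request:
send_rows(xyz=[[3,0,3],[6,1,7],[9,1,11],[12,2,15],[15,2,19],[18,3,23],[21,3,27],[25,4,31],[25,4,31],[25,4,31]], dr=[[-0.012,0.053,0.053],[-0.024,0.107,0.105],[-0.035,0.16,0.158],[-0.047,0.214,0.21],[-0.059,0.267,0.263],[-0.07,0.321,0.316],[-0.082,0.375,0.368],[-0.094,0.428,0.421],[-0.094,0.428,0.421],[-0.094,0.428,0.421]])

```text
time: 7.85
position: [0.437, -0.2008, 0.1755]
tool_rot: [-3.037, -0.188, -0.67]
ft_force: [0.5, -0.4, 0.2]
grip_width: 0.008
grip_force: 0.0
```

```bash
python3 - <<'E'
from h import *
s=get_state();print(s['time'],s['position'],s['joint_positions'].round(2),s['ft_force'])
plan([.4387,-.199,.176],down(-83.2,25))
cv2.imwrite("pics/w4.png",np.hstack([cv2.resize(get_image("top")[130:280,230:400],(400,353)),cv2.resize(get_image("wrist"),(400,353))])[:,:,::-1])
E
```

```text
7.85 [ 0.43703611 -0.20080262  0.17551569] [-0.02 -0.3   0.52  2.24 -0.14  0.81 -0.86] [ 0.47062897 -0.39618892  0.16333072]
shift mm [ 1.9 -1.6  0.3] dr [-0.001  0.002  0.004]
```

View pics/w4.png

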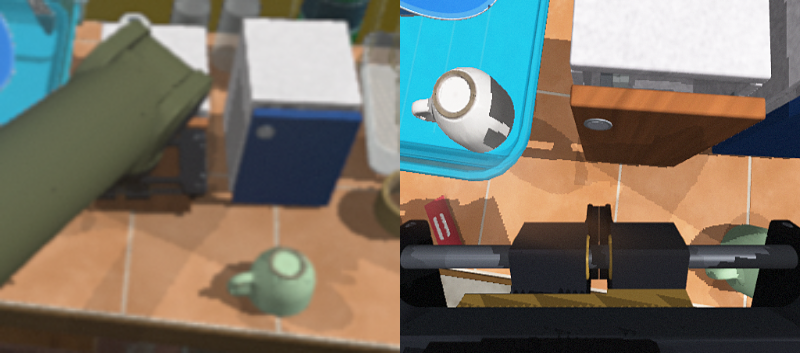

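The cup stands clear and upright. The spot shows in the wrist view at about (253,135), in line with the fingers at column 255.

```bash
python3 - <<'E'
from h import *
s=get_state();p=s['position'];Rt=R.from_rotvec(s['tool_rot'])
g=lambda u,v:((u-400)*1.28,v*384/353)
print(wray(g(598,124),.165,p,Rt).round(4))
for c in((572,86),(766,97)):print(wray(g(*c),.196,p,Rt).round(4))
t=p.copy();n=np.array([.993,.119,0])
plan(p+.05*n,Rt)
E
```

```text
[ 0.5124 -0.1908  0.165 ]
[ 0.5236 -0.1709  0.196 ]
[ 0.5338 -0.3072  0.196 ]
shift mm [45.3  0.3 21.1] dr [0. 0. 0.]
```

Request:
send_rows(xyz=[[6,0,3],[12,0,6],[19,0,9],[26,0,12],[33,0,15],[39,0,18],[44,0,20],[47,0,22],[49,0,23],[50,0,23]], dr=[[0,0,0],[0,0,0],[0,0,0],[0,0,0],[0,0,0],[0,0,0],[0,0,0],[0,0,0],[0,0,0],[0,0,0]])

```text
time: 8.78
position: [0.4929, -0.1936, 0.1754]
tool_rot: [-3.037, -0.189, -0.67]
ft_force: [0.4, -0.1, -0.4]
grip_width: 0.006
grip_force: 0.0
```

```bash
python3 - <<'E'
from h import *
s=get_state();print(s['time'],s['position'],s['joint_positions'].round(2),s['ft_force'])
E
```

```text
8.7833 [ 0.49294168 -0.19355053  0.17541929] [-0.07 -0.17  0.52  2.16 -0.21  0.78 -0.87] [ 0.38360612 -0.07852983 -0.38604   ]
```

Next 4 mm, slowly.

Request:
send_rows(xyz=[[0.5,0,0.2],[0.9,0,0.4],[1.4,0,0.6],[1.8,0,0.8],[2.3,0,1],[2.7,0,1.3],[3.2,0,1.5],[3.6,0,1.7],[3.6,0,1.7],[3.6,0,1.7]], dr=[[0,0,0],[0,0,0],[0,0,0],[0,0,0],[0,0,0],[0,0,0],[0,0,0],[0,0,0],[0,0,0],[0,0,0]])

```text
time: 9.62
position: [0.4967, -0.1931, 0.1756]
tool_rot: [-3.037, -0.188, -0.671]
ft_force: [-3.1, 0.7, 0.7]
grip_width: 0.009
grip_force: 1.3
```

Request:
send_rows(xyz=[[0.5,0,0.2],[0.9,0,0.4],[1.4,0,0.6],[1.8,0,0.8],[1.8,0,0.8],[1.8,0,0.8],[1.8,0,0.8],[1.8,0,0.8],[1.8,0,0.8],[1.8,0,0.8]], dr=[[0,0,0],[0,0,0],[0,0,0],[0,0,0],[0,0,0],[0,0,0],[0,0,0],[0,0,0],[0,0,0],[0,0,0]])

```text
time: 10.45
position: [0.4988, -0.1929, 0.1757]
tool_rot: [-3.037, -0.188, -0.671]
ft_force: [-3.2, -1.4, -0.5]
grip_width: 0.005
grip_force: 1.2
```

Request:
send_rows(xyz=[[0.5,0,0.2],[0.9,0,0.4],[1.4,0,0.6],[1.8,0,0.8],[1.8,0,0.8],[1.8,0,0.8],[1.8,0,0.8],[1.8,0,0.8],[1.8,0,0.8],[1.8,0,0.8]], dr=[[0,0,0],[0,0,0],[0,0,0],[0,0,0],[0,0,0],[0,0,0],[0,0,0],[0,0,0],[0,0,0],[0,0,0]])

```text
time: 11.28
position: [0.5007, -0.1926, 0.1758]
tool_rot: [-3.037, -0.189, -0.671]
ft_force: [-2.0, -1.6, -0.4]
grip_width: 0.006
grip_force: 1.2
```

Request:
send_rows(xyz=[[0.3,0,0.1],[0.6,0,0.3],[0.9,0,0.4],[0.9,0,0.4],[0.9,0,0.4],[0.9,0,0.4],[0.9,0,0.4],[0.9,0,0.4],[0.9,0,0.4],[0.9,0,0.4]], dr=[[0,0,0],[0,0,0],[0,0,0],[0,0,0],[0,0,0],[0,0,0],[0,0,0],[0,0,0],[0,0,0],[0,0,0]])

```text
time: 12.12
position: [0.5016, -0.1926, 0.1757]
tool_rot: [-3.037, -0.188, -0.671]
ft_force: [-3.8, -2.6, -0.0]
grip_width: 0.008
grip_force: 1.9
```

Request:
send_rows(xyz=[[-30,0,-14],[-58,-2,-27],[-52,-20,-42],[-40,-40,-66],[-28,-60,-92],[-20,-80,-110],[-20,-100,-110],[-20,-120,-110],[-20,-130,-110],[-20,-130,-110]], dr=[[0,0,0],[0,0,0],[0,0,0],[0,0,0],[0,0,0],[0,0,0],[0,0,0],[0,0,0],[0,0,0],[0,0,0]])

```text
time: 12.95
position: [0.4564, -0.1176, 0.2219]
tool_rot: [-3.008, -0.204, -0.629]
ft_force: [-0.3, 0.6, 2.0]
grip_width: 0.004
grip_force: 0.0
```

```bash
python3 - <<'E'
from h import *
for i in range(10): im=get_image("top")
s=get_state();print(s['time'],s['position'],s['joint_positions'].round(2),s['ft_force'])
cv2.imwrite("pics/w5.png",np.hstack([cv2.resize(get_image("top")[130:280,230:400],(400,353)),cv2.resize(get_image("scene")[140:260,250:390],(400,353))])[:,:,::-1])
E
```

```text
13.45 [ 0.4522553  -0.12626269  0.21893965] [ 0.6  -0.3  -0.19  2.17 -0.34  0.95 -0.89] [ 0.27211633  0.2892941  -0.10066525]
```

View pics/w5.png

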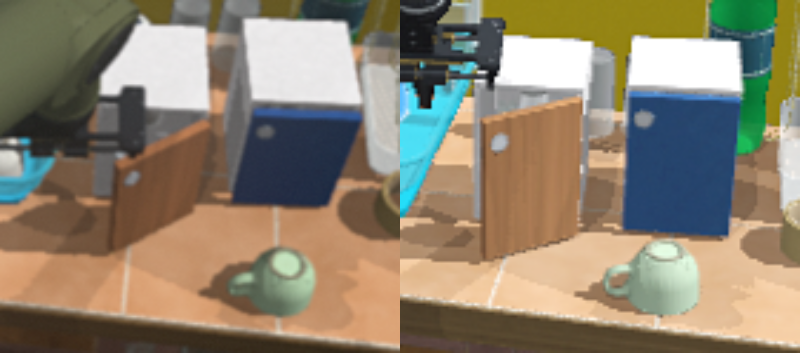

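The wooden door is ajar at about 0.6 rad, the blue door is shut, the cup is upright, and the gripper is clear above and left of the door.

```bash
python3 - <<'E'
from h import *
get_image("top");s=get_state();print(s['position'],np.abs(s['qd']).max(),s['ft_force'])
print(close_job())
E
```

```text
[ 0.45242833 -0.12539862  0.21892498] 0.01239185710554885 [ 0.54359188  0.33056008 -0.46814858]
the job is handed in; nothing more can be done
None
```

The job is handed in: the green cup was slid aside upright to in front of the blue cupboard, then the wooden door was pressed and left ajar, with the blue door shut and the arm clear; no verdict came back.

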